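Set up the LED work light on its over-centre prop leg

ROBOT

A 7-joint arm with a two-finger parallel gripper is mounted at the origin on the work surface; the furniture and walls round the work are solid. World frame = base frame: x ahead of the robot, y to its left, z up, the work surface at z = 0. Lengths are in m, angles in rad, forces in N, time in s.
With the tool pointing down it reaches from about 0.4 to 0.85 m from the base axis. Payload 10.4 kg.
Tool frame: the origin (TCP) lies at the very end of the fingers, on their centre line; the grasp point (between the pads) lies 19 mm behind it; z points along the fingers, y is the direction in which the jaws open and shut (so a half turn about z gives the same grasp; the last joint's range is limited). The gripper opens to 87 mm and grips with 3 to 60 N. Pads are 19 mm wide; open, the fingers measure 117 mm over their backs; the gripper's body (75 mm by 190 mm) begins 51 mm behind the grasp point.
Start: joints at [0.776, 0.332, -0.065, 1.46, 0.022, 1.35, -0.088], TCP at [0.436, -0.448, 0.223] pointing down, gripper open.
Joint ranges: [-2.6, 2.6], [-0.5, 2.12], [-1.47, 1.34], [0.16, 2.42], [-1.27, 4.41], [0.06, 2.06], [-2.6, 2.6]. Speed limits (rad/s): [2.22, 2.22, 2.79, 2.79, 3.14, 3.14, 3.14].

INTERFACE

Orientations are given as a unit quaternion [x, y, z, w].
In Python, from bench import r, eyes, job gives the robot as it stands. The module is installed in compiled form; this text tells all that it offers.
- The arm moves only by the tool play_rows, never from a script. Its argument "motion" is a list of rows, each a list of 7 numbers: the shift along the tool's x, y, z as a fraction of full scale, then the turn, a rotation vector about the tool's x, y, z as a fraction of full scale, then the opening in per cent of the stroke, from 0 (shut) to 100 (fully open). A call has 1 to 5 rows; each row is the pose to reach, as a shift and turn from the pose commanded when the call began, along the tool's axes at that moment; what a row does not reach only later rows make up. Full scale, the value 1, is 0.2 m for a shift and 90 degrees for a turn. A row lasts 1/8 s, in which the tool goes at most 62.5 mm and 10.7 degrees, less where a joint would pass 70% of its speed; a pose out of reach is approached as far as the arm can. A call with a number of a shift or a turn outside -1 to 1 is refused whole. A call with a gripper value outside its range is refused whole. The fingers move at their own pace and stop on an object; "squeeze" is the grip in N (left out, the last holds). Time passes only in rows, so rows that repeat a pose let the fingers close. It gives the time, the measured TCP pose, the force and the opening at its end, in the units of the state.
- r.read_state(): the state, without advancing time (a new reading comes with each control period).
- eyes.camera(name): name is "side" or "top" or "wrist"; returns a dict with "image" (420x560x3 uint8, red, green, blue), "mtx" (3x3 intrinsics, pixels), "R" (3x3) and "t" (3): a world point X has camera coordinates R X + t. Camera axes: x right, y down, z forward; pixel columns grow to the right and rows downward; lengths in m; the calibration is good to about 2 mm. A picture is of the moment at which its call begins. There is no depth.
- job.close_job(): hands the job in, once; it reports no verdict.
Trained networks look in a picture, given as the dict that the camera call returned (one of the last four; its "shot" number tells which), for a name from the list of things; names that differ only in an ending like _2 or _b are one class to them, and where a whole thing is asked for, a point or a joint stands for the part that bears it (a point fixed in the world has none). Each returns a list of dicts, best first, with "p" (0 to 1); they miss things now and then, are a little off and sometimes report something else, mostly with a low value. They report only what shows in the picture. A call takes as long as a camera call.
- eyes.regions_of(picture, label): "region" (420x560 bool, what is visible of it) and "xy" ([column, row] in pixels, amid what is visible of it).
- eyes.landmark_of(picture, label): "xy" ([column, row] in pixels: a listed point, or the origin of a listed thing).
The state is a dict: "time": time; "joint_positions": joint angles; "joint_vel": joint speeds; "joint_torque": joint torques, N m; "ee_pos": TCP position; "eef_rot": TCP orientation; "ft_force": force on the tool from outside, world axes, zero at the start; "torque": the same for the moment, N m; "width": finger opening in m.
Only numpy, scipy, OpenCV 4.12 (cv2) and the standard library are available. Lean on these libraries where they do the work, as an engineer would, in place of code of your own. Each camera call takes 0.05 s, during which the arm holds its last target. There are 200 camera calls.

TASK

The LED work light is lying on its lens with its prop leg folded. Swing the sprung leg out past its dead centre until it snaps over and stays fully open by itself, then take the light by its handle and stand it up on its bottom edge and the open leg, lens aimed straight at the middle of the shaft in the V-block and no more than 30 cm from it. Do not drop the light or let it topple, and leave everything else where it is.

Things in the scene. Friction and masses are not known exactly. Their poses are not given: they have to be found in the camera images.
- work_light: Flat black LED work light, about 0.8 kg, loose, lying on its lens; housing 120 mm from bottom to top edge, 160 wide, 32 thick. Origin: middle of the lens side. +x from bottom edge (x -60 mm) to handle, y across, +z out of the back (up while it lies). Tipped up about the bottom edge, the lens looks where the handle pointed. Up on its leg it leans back 24 degrees, handle 150 mm high.
- handle (a point): Middle of the carrying handle: a round rubber bar 14 mm thick, 88 mm long across the light (along its y), at (100, 0, 22) mm in the light's axes, beyond the top edge; 33 mm free between bar and top edge, 15 mm free under it while the light lies. The bar can turn between the fingers that pinch it.
- toe (a point): Middle of the toe bar of the prop leg: a round rubber bar 13 mm thick, 110 mm long along the light's y. Folded, it lies at (-82, 0, 58) mm in the light's axes: 22 mm out beyond the bottom edge, its underside 51 mm above the bench, nothing beneath it.
- prop_leg (a joint): Angle of the steel prop leg on the light's back: 0 folded, 1.15 rad open at its stop. Hinge axis along the light's y through (40, 0, 43) mm; as it opens the toe bar, 123 mm from the axis, rises and moves towards the handle. A spring drives it shut below 0.55 rad, open above; the first push at the toe takes about 2.5 N, then less. Pulled too hard, the light itself lifts or slides.
- bottom_edge (a point): Middle of the back corner of the light's bottom edge, at (-60, 0, 32) mm in the light's axes. The standing light rests on this edge and on the toe bar.
- lens (a point): Middle of the lens, at (-4, 0, 4) mm in the light's axes; it shines along the light's -z.
- v_block: Steel V-block 60 x 50 x 42 mm with a stepped steel shaft, 125 mm long and 25 thick, clamped in its groove, lying crosswise in the robot's view; 1.1 kg, loose, beyond the light as seen from the robot. Origin: centre of the block's underside, below the shaft's middle; shaft axis 45 mm above the bench. To be left alone.
- bottle: Small clear bottle with a yellowish cap, 46 mm thick, 153 mm tall, standing near the V-block; origin at the centre of its underside. To be left alone.
- gauge: Aluminium step gauge 24 x 56 x 48 mm, origin at the centre of its underside. To be left alone.
- loupe: Black eye loupe 37 mm thick, 32 mm tall, standing; origin at the centre of its underside. To be left alone.
- pen: White and blue marker pen 135 mm long, lying; origin at its underside. To be left alone.

How it is judged:
On the way:
1. the prop leg is snapped over and stays fully open with the fingers off the light (value of joint prop_leg above 1.08 rad and contact force between the fingers and work_light below 0.2 N), for 0.2 s.
At the end, for the whole second after the job is handed in: the light stands still on its bottom edge and its fully open leg (leaning back 19 to 29 degrees, leg at 1.08 rad or more), the V-block in front of its lens, at most 25 mm to either side of the line straight out of it, and the lens at most 300 mm from the middle of the V-block (value of joint prop_leg above 1.08 rad and angle between work_light's own z axis and vertical between 1.9 and 2.08 rad and height (world z) of toe below 0.012 m and height (world z) of bottom_edge below 0.006 m and y of v_block in the frame of work_light between -0.025 and 0.025 m and z of v_block in the frame of work_light below -0.05 m and horizontal distance between lens and v_block below 0.3 m and linear speed of work_light below 0.02 m/s and angular speed of work_light below 0.1 rad/s); the robot touches nothing.
It fails at once if the light is dropped, thrown or let topple (faster than 0.7 m/s) (linear speed of work_light above 0.7 m/s).
It fails at once if the V-block with its shaft is shifted by more than 20 mm (distance of v_block from where it was at the start of the episode above 0.02 m).
It fails at once if the bottle, the step gauge, the loupe or the pen is shifted by more than 20 mm (distance of any of bottle, gauge, loupe, pen from where it was at the start of the episode above 0.02 m).
It also fails if it takes over 70 s, if anything falls off the work surface, if the arm or the gripper's body presses on something with over 40 N, if the wrist force passes 120 N, or if a joint passes its speed limit or range.

## Working session

There is one attempt and no reset: what is moved stays moved. The work goes in short steps, Python scripts to look and compute and a tool call to move; the robot and the scene stay as the last step left them, time stands still between calls to the robot, and variables do not carry over. Pictures are saved under pics/ and viewed, about 8 in all and at most 12, crops included, and the job is handed in when it is done.

Besides the shell and the picture viewer there is one more tool, called after "Call:" as name(argument=value, ...), one argument or row to a line, values as JSON. play_rows: Moves the arm, as the interface text tells. Shift numbers are shares of 0.2 m and turn numbers shares of 90 degrees, none past 1 either way. Its arguments: {"type":"object","properties":{"motion":{"type":"array","items":{"type":"array","items":{"type":"number"}}},"squeeze":{"type":"number"}},"required":["motion"]}

```bash
mkdir -p pics
cat > h.py <<'E'
import numpy as np, cv2
from scipy.spatial.transform import Rotation as Ro
from bench import r, eyes, job
np.set_printoptions(precision=4,suppress=True)
def shot(n,save=None):
    p=eyes.camera(n)
    if save: cv2.imwrite('pics/'+save,p['image'][:,:,::-1])
    return p
def onz(p,xy,z):
    d=p['R'].T@np.linalg.inv(p['mtx'])@np.array([xy[0],xy[1],1.]); c=-p['R'].T@p['t']
    return c+d*(z-c[2])/d[2]
def tri(obs):
    A=[];b=[]
    for p,xy in obs:
        d=p['R'].T@np.linalg.inv(p['mtx'])@np.array([xy[0],xy[1],1.]); d/=np.linalg.norm(d); c=-p['R'].T@p['t']
        M=np.eye(3)-np.outer(d,d); A.append(M); b.append(M@c)
    return np.linalg.solve(sum(A),sum(b))
def rows(target,Rt=None):
    """shift/turn fractions from current measured pose to world target, R"""
    s=r.read_state(); R=Ro.from_quat(s['eef_rot'])
    sh=R.inv().apply(np.array(target)-s['ee_pos'])/0.2
    tu=np.zeros(3) if Rt is None else (R.inv()*Rt).as_rotvec()/(np.pi/2)
    return np.r_[sh,tu]
E
python3 - <<'E'
from h import *
s=r.read_state(); print(s['time'],s['ee_pos'],s['eef_rot'],s['ft_force']); print(Ro.from_quat(s['eef_rot']).as_matrix())
ps={n:shot(n) for n in('top','side')}
cv2.imwrite('pics/a.png',cv2.resize(np.hstack([ps['top']['image'],ps['side']['image']])[:,:,::-1],(800,300)))
cv2.imwrite('pics/top.png',ps['top']['image'][:,:,::-1]);cv2.imwrite('pics/side.png',ps['side']['image'][:,:,::-1])
for l in ['work_light','handle','toe','bottom_edge','lens','v_block','bottle','gauge','loupe','pen']:
    o=[]
    for n,p in ps.items():
        L=eyes.landmark_of(p,l)
        print(l,n,[(np.round(q['xy']),round(q['p'],2)) for q in L[:2]])
        if L:o.append((p,L[0]['xy']))
    if len(o)==2: print('   tri',tri(o))
    if o: print('   z0',onz(*o[0],0))
print(-ps['top']['R'].T@ps['top']['t'],-ps['side']['R'].T@ps['side']['t'])
E
```

```text
0.0 [ 0.4356 -0.4476  0.2217] [ 0.9264  0.3764 -0.0003 -0.0007] [-0.5713  0.6361 -0.8883]
[[ 0.7166  0.6975 -0.0011]
 [ 0.6975 -0.7166  0.001 ]
 [-0.     -0.0015 -1.    ]]
work_light top [(array([250., 225.]), 0.88)]
work_light side [(array([301., 224.]), 0.65)]
   tri [ 0.5324 -0.0351 -0.0084]
   z0 [ 0.5286 -0.0392  0.    ]
handle top [(array([237., 181.]), 0.97)]
handle side [(array([338., 237.]), 0.59)]
   tri [ 0.6273 -0.0106  0.0145]
   z0 [ 0.631  -0.0084  0.    ]
toe top [(array([256., 260.]), 0.74)]
toe side [(array([268., 191.]), 0.91)]
   tri [ 0.4497 -0.0552  0.0624]
   z0 [ 0.4506 -0.0516  0.    ]
bottom_edge top [(array([252., 254.]), 0.69)]
bottom_edge side [(array([278., 199.]), 0.55)]
   tri [ 0.4657 -0.0425  0.0353]
   z0 [ 0.4647 -0.0426  0.    ]
lens top [(array([241., 226.]), 0.91)]
lens side [(array([299., 217.]), 0.95)]
   tri [ 0.5245 -0.0226  0.0005]
   z0 [ 0.5271 -0.0193  0.    ]
v_block top [(array([246., 148.]), 0.74)]
v_block side [(array([365., 269.]), 0.89)]
   tri [ 0.7126 -0.0252 -0.0043]
   z0 [ 0.7084 -0.0288  0.    ]
bottle top [(array([202., 145.]), 0.93)]
bottle side [(array([393., 241.]), 0.95), (array([282., 350.]), 0.67)]
   tri [0.7157 0.0726 0.0045]
   z0 [0.7161 0.0723 0.    ]
gauge top [(array([355., 145.]), 0.91)]
gauge side [(array([277., 354.]), 0.9)]
   tri [ 0.7138 -0.2844 -0.0009]
   z0 [ 0.7157 -0.2815  0.    ]
loupe top [(array([352., 167.]), 0.78)]
loupe side [(array([263., 332.]), 0.7), (array([338., 235.]), 0.34)]
   tri [ 0.6619 -0.2753 -0.0027]
   z0 [ 0.6622 -0.2737  0.    ]
pen top [(array([356., 303.]), 0.66)]
pen side [(array([171., 240.]), 0.81), (array([392., 239.]), 0.6)]
   tri [ 0.3554 -0.2746 -0.0047]
   z0 [ 0.3552 -0.2744  0.    ]
[ 0.4398 -0.1001  0.9036] [ 0.9155 -0.4817  0.8899]
```

View pics/top.png

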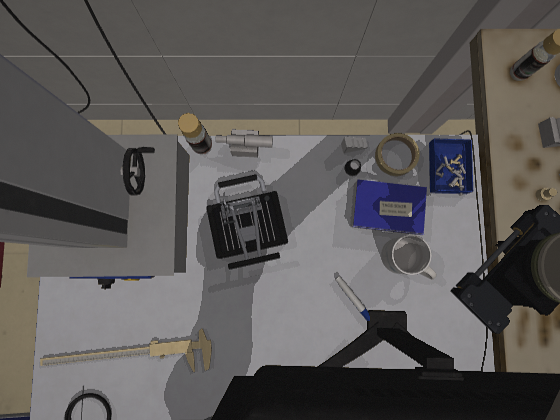

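View pics/side.png

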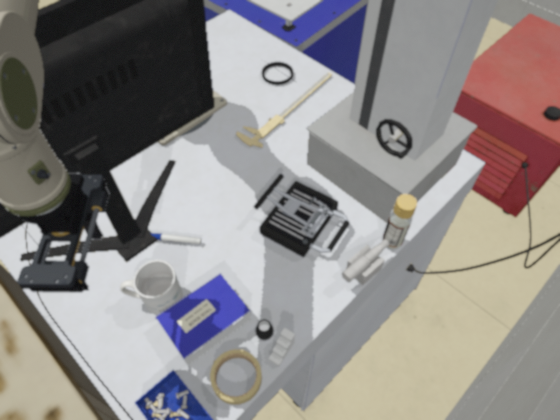

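Top view: the light is at (248,225), with its handle at (238,180) and the toe bar at (255,260). The V-block is at (245,142) and the bottle at (197,135). There is a column on the left, and a monitor with its stand near the robot. In the side view the light is at (300,220) and the monitor's lower edge ends at about (213,105).

Run:
```python
from h import *
t=shot('top');s=shot('side')
def lm(p,l): return eyes.landmark_of(p,l)[0]['xy']
for n,p in(('t',t),('s',s)):
    H=onz(p,lm(p,'handle'),.022);T=onz(p,lm(p,'toe'),.058);d=H-T
    print(n,'H',H,'T',T,np.linalg.norm(d[:2]),np.degrees(np.arctan2(d[1],d[0])),'V',onz(p,lm(p,'v_block'),0))
    m=eyes.regions_of(p,'work_light')[0]['region']; print(cv2.minAreaRect(np.argwhere(m)[:,::-1].astype(np.float32)))
for z in (0,.05,.1,.2,.3,.4): print(z,'panel bottom-left side',onz(s,(213,105),z),'top',onz(t,(233,377),z),onz(t,(320,367),z))
print('stand',onz(s,(175,163),0),onz(t,(320,365),0),'col',onz(t,(188,200),.1),onz(s,(400,205),0))
a=cv2.resize(t['image'][165:280,190:310],None,fx=4,fy=4,interpolation=2);b=cv2.resize(s['image'][160:260,240:360],(480,460))
b=cv2.resize(s['image'][165:265,240:340],(460,460),interpolation=2);a=cv2.resize(a,(460,460))[:,:]
cv2.imwrite('pics/z.png',np.hstack([a,b])[:, :800+0][:,:,::-1] if 0 else cv2.resize(np.hstack([a,b]),(800,400))[:,:,::-1])
```

```text
t H [ 0.6328 -0.0054  0.022 ] T [ 0.4527 -0.0512  0.058 ] 0.1858049403489828 14.24941005432038 V [ 0.7139 -0.023   0.    ]
((245.84841918945312, 220.7139892578125), (88.01143646240234, 73.21934509277344), 78.02386474609375)
s H [ 0.6248 -0.0075  0.022 ] T [ 0.444  -0.0517  0.058 ] 0.18610553143709008 13.759244390069357 V [ 0.7215 -0.0207  0.    ]
((299.87615966796875, 218.087158203125), (93.1944808959961, 66.91580200195312), 28.300758361816406)
0 panel bottom-left side [0.0885 0.0808 0.    ] top [ 0.2003 -0.004   0.    ] [ 0.2197 -0.1919  0.    ]
0.05 panel bottom-left side [0.1349 0.0492 0.05  ] top [ 0.2136 -0.0093  0.05  ] [ 0.2319 -0.1868  0.05  ]
0.1 panel bottom-left side [0.1814 0.0176 0.1   ] top [ 0.2268 -0.0146  0.1   ] [ 0.2441 -0.1818  0.1   ]
0.2 panel bottom-left side [ 0.2743 -0.0456  0.2   ] top [ 0.2533 -0.0253  0.2   ] [ 0.2684 -0.1716  0.2   ]
0.3 panel bottom-left side [ 0.3673 -0.1088  0.3   ] top [ 0.2798 -0.0359  0.3   ] [ 0.2928 -0.1614  0.3   ]
0.4 panel bottom-left side [ 0.4602 -0.172   0.4   ] top [ 0.3063 -0.0465  0.4   ] [ 0.3171 -0.1513  0.4   ]
stand [ 0.1828 -0.1267  0.    ] [ 0.2239 -0.192   0.    ] col [0.5705 0.08   0.1   ] [0.6681 0.1685 0.    ]
```

View pics/z.png

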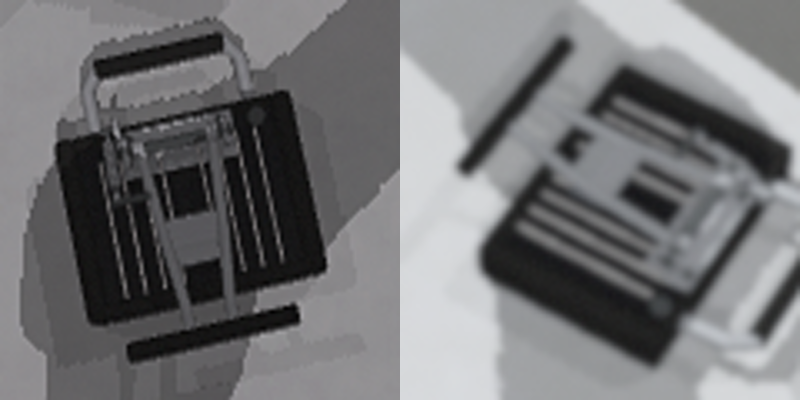

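```bash
cat >> h.py <<'E'
def down(yaw,tilt=0):
    """tool y at world yaw, z down; tilt>0 leans the gripper body towards +yaw"""
    a=np.radians(yaw); y=np.array([np.cos(a),np.sin(a),0]); z=np.array([0,0,-1.]); x=np.cross(y,z)
    R=Ro.from_matrix(np.c_[x,y,z]); 
    return Ro.from_rotvec(np.radians(tilt)*np.cross([0,0,1],y))*R
E
python3 - <<'E'
from h import *
print(rows([.457,-.086,.15],down(14)))
print(rows([.457,-.28,.2],down(-16)))
E
```

```text
[ 1.3375 -1.2233  0.3628  0.0001  0.     -0.6642]
[ 0.661  -0.5282  0.1128  0.0001 -0.     -0.3309]
```

Call:
play_rows(
  motion=[
    [0.16,-0.13,0,0,0,-0.08,100],
    [0.33,-0.26,0.03,0,0,-0.16,60],
    [0.5,-0.4,0.06,0,0,-0.25,40],
    [0.66,-0.53,0.11,0,0,-0.33,40],
    [0.66,-0.53,0.11,0,0,-0.33,40],
  ],
)

```text
time: 2.22
ee_pos: [0.4573, -0.2764, 0.2003]
eef_rot: [0.797, 0.604, 0.0, -0.0]
ft_force: [-0.7, -1.4, -0.6]
width: 0.055
```

Run:
```python
from h import *
print(r.read_state()['width'],rows([.457,-.086,.15],down(14)))
```

```text
0.055024201568977193 [ 0.9158 -0.2592  0.2523 -0.0001 -0.0007 -0.3301]
```

Call:
play_rows(
  motion=[
    [0.23,-0.065,0.05,0,0,-0.08,35],
    [0.46,-0.13,0.1,0,0,-0.16,35],
    [0.7,-0.2,0.18,0,0,-0.25,35],
    [0.916,-0.26,0.25,0,0,-0.33,35],
    [0.916,-0.26,0.25,0,0,-0.33,35],
  ],
)

```text
time: 2.85
ee_pos: [0.4572, -0.0869, 0.1501]
eef_rot: [0.616, 0.787, -0.0, -0.0]
ft_force: [0.1, -0.9, 0.6]
width: 0.0306
```

Run:
```python
from h import *
p=shot('wrist','w1.png')
for l,z in(('toe',.058),('bottom_edge',.032),('handle',.022)):
    for q in eyes.landmark_of(p,l)[:2]: print(l,q['xy'],q['p'],onz(p,q['xy'],z))
s=r.read_state();print(s['ee_pos'],s['width'],s['ft_force'])
```

```text
toe [276.5, 166.0] 0.63 [ 0.4501 -0.0518  0.058 ]
bottom_edge [303.3, 163.2] 0.67 [ 0.4718 -0.0477  0.032 ]
bottom_edge [555.1, 201.4] 0.53 [ 0.6844 -0.0278  0.032 ]
handle [489.9, 164.3] 0.89 [ 0.6257 -0.0117  0.022 ]
[ 0.4577 -0.091   0.1509] 0.03090840773880896 [-0.2511  0.0766  0.268 ]
```

View pics/w1.png

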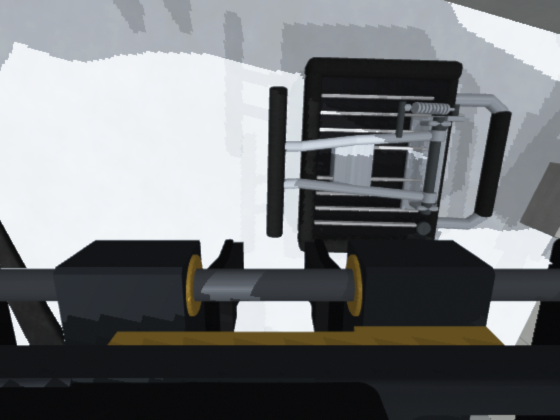

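Wrist view: the toe bar runs vertically at column 277, rows 88–237, and the leg arms meet it at rows 146 and 184. The handle is at (493,165). I'll pinch the bar outboard of the arms (lower end in the picture), where the fingers already line up.

Call:
play_rows(
  motion=[
    [0,0,0.2,0,0,0,35],
    [0,0,0.4,0,0,0,35],
    [0,0,0.535,0,0,0,35],
    [0,0,0.535,0,0,0,10],
    [0,0,0.535,0,0,0,0],
  ],
  squeeze=25,
)

```text
time: 3.68
ee_pos: [0.4582, -0.0902, 0.0447]
eef_rot: [0.619, 0.786, 0.0, 0.001]
ft_force: [1.3, 0.1, 0.4]
width: 0.0173
```

Call:
play_rows(
  motion=[
    [0,0,0,0,0,0,0],
    [0,0,0,0,0,0,0],
    [0,0,0,0,0,0,0],
  ],
  squeeze=25,
)

```text
time: 4.05
ee_pos: [0.4586, -0.09, 0.0448]
eef_rot: [0.618, 0.786, 0.0, 0.001]
ft_force: [-0.6, -1.8, 8.2]
width: 0.0121
```

Call:
play_rows(
  motion=[
    [0,-0.03,0,0,0,0.02,0],
    [0,-0.06,0,0,0,0.04,0],
    [0,-0.1,0,0,0,0.06,0],
    [0,-0.13,0,0,0,0.09,0],
    [0,-0.16,0,0,0,0.09,0],
  ],
)

```text
time: 4.68
ee_pos: [0.4285, -0.0964, 0.0449]
eef_rot: [0.672, 0.74, 0.002, 0.002]
ft_force: [6.6, 2.4, 2.0]
width: 0.0122
```

Run:
```python
from h import *
s=r.read_state();print(s['ee_pos'],s['width'],s['ft_force'],Ro.from_quat(s['eef_rot']).as_matrix()[:,1])
ps=[shot('top'),shot('side','s2.png')]
for l,z in(('toe',.058),('handle',.022),('v_block',0)):
    print(l,[onz(p,eyes.landmark_of(p,l)[0]['xy'],z) for p in ps if eyes.landmark_of(p,l)])
# arc for toe
ct=s['ee_pos'][:2]; 
for th in (0,.2,.4,.6,.8,.95,1.05,1.1):
    a=th+np.arctan2(15,122); a0=np.arctan2(15,122)
    print(th, 'y %.3f z %.3f'%((-np.cos(a)+np.cos(a0))*.123/.2, -(np.sin(a)-np.sin(a0))*.123/.2))
```

```text
[ 0.4285 -0.0964  0.0449] 0.012173014210691837 [6.6198 2.4236 1.9798] [0.9954 0.0962 0.005 ]
toe [array([ 0.6576, -0.2628,  0.058 ]), array([ 0.4253, -0.0597,  0.058 ])]
handle [array([ 0.6033, -0.0374,  0.022 ]), array([ 0.6059, -0.035 ,  0.022 ])]
v_block [array([ 0.7139, -0.0299,  0.    ]), array([ 0.7125, -0.0235,  0.    ])]
0 y 0.000 z -0.000
0.2 y 0.027 z -0.120
0.4 y 0.077 z -0.232
0.6 y 0.149 z -0.332
0.8 y 0.239 z -0.415
0.95 y 0.316 z -0.465
1.05 y 0.372 z -0.492
1.1 y 0.400 z -0.503
```

Call:
play_rows(
  motion=[
    [0,0.012,-0.06,0,0,0,0],
    [0,0.027,-0.12,0,0,0,0],
    [0,0.05,-0.178,0,0,0,0],
    [0,0.077,-0.232,0,0,0,0],
    [0,0.077,-0.232,0,0,0,0],
  ],
  squeeze=25,
)

```text
time: 6.0
ee_pos: [0.4421, -0.0959, 0.0908]
eef_rot: [0.672, 0.74, -0.0, 0.001]
ft_force: [-1.7, -2.7, -1.0]
width: 0.012
```

Call:
play_rows(
  motion=[
    [0,0.072,-0.1,0,0,0,0],
    [0,0.115,-0.143,0,0,0,0],
    [0,0.162,-0.183,0,0,0,0],
    [0,0.239,-0.233,0,0,0,0],
    [0,0.29,-0.258,0,0,0,0],
  ],
)

```text
time: 6.62
ee_pos: [0.5003, -0.0904, 0.1429]
eef_rot: [0.672, 0.74, 0.0, 0.001]
ft_force: [-6.5, -1.6, 10.8]
width: 0.012
```

Run:
```python
from h import *
s=r.read_state();print(s['ee_pos'],s['width'],s['ft_force'])
p=shot('side','s3.png')
```

```text
[ 0.5003 -0.0904  0.1429] 0.012040844359708371 [-6.5399 -1.6259 10.7718]
```

View pics/s3.png

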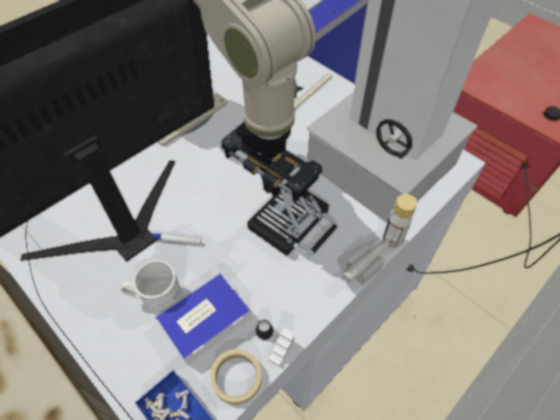

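The leg is upright and clear of dead centre, and the light is flat at (292,222). Next I release it and move up.

Call:
play_rows(
  motion=[
    [0,0,0,0,0,0,20],
    [0,0,0,0,0,0,45],
    [0,0,0,0,0,0,45],
    [0,0,-0.1,0,0,0,45],
    [0,0,-0.25,0,0,0,45],
  ],
)

```text
time: 7.3
ee_pos: [0.4985, -0.0897, 0.1911]
eef_rot: [0.672, 0.74, -0.0, -0.001]
ft_force: [0.5, -0.9, -0.7]
width: 0.0383
```

Call:
play_rows(
  motion=[
    [0,0.1,-0.1,0,0,0,45],
    [0.05,0.3,-0.1,0,0,0,45],
    [-0.1,0.5,-0.1,0,0,0,45],
    [-0.2,0.6,-0.1,0,0,0,45],
    [-0.2,0.6,-0.1,0,0,0,45],
  ],
)

```text
time: 7.92
ee_pos: [0.623, -0.1196, 0.2101]
eef_rot: [0.673, 0.74, -0.0, -0.001]
ft_force: [-1.1, 0.3, -1.0]
width: 0.0393
```

Run:
```python
from h import *
s=r.read_state();print(s['ee_pos'],s['width'],s['ft_force'])
ps=[shot('side','s4.png'),shot('top'),shot('wrist','w4.png')]
for l,z in(('toe',.160),('handle',.022),('bottom_edge',.032),('v_block',0),('bottle',0)):
    for n,p in zip('stw',ps):
        L=eyes.landmark_of(p,l)
        if L: print(l,n,onz(p,L[0]['xy'],z),L[0]['p'])
cv2.imwrite('pics/m4.png',cv2.resize(np.hstack([ps[0]['image'][100:310,200:480],ps[2]['image'][::2,::2]]),(800,300))[:,:,::-1])
```

```text
[ 0.623  -0.1196  0.2101] 0.039306689085512304 [-1.0844  0.2567 -0.9688]
toe s [ 0.7089 -0.3107  0.16  ] 0.7
toe w [ 0.5136 -0.0494  0.16  ] 0.55
handle s [ 0.6057 -0.0396  0.022 ] 0.65
handle w [ 0.6085 -0.0376  0.022 ] 0.81
bottom_edge s [ 0.4414 -0.0511  0.032 ] 0.67
bottom_edge t [ 0.7005 -0.0351  0.032 ] 0.45
bottom_edge w [ 0.4501 -0.0563  0.032 ] 0.68
v_block s [ 0.7151 -0.0277  0.    ] 0.81
v_block t [ 0.7042 -0.0235  0.    ] 0.72
v_block w [ 0.714 -0.027  0.   ] 0.98
bottle s [0.7158 0.0781 0.    ] 0.65
bottle t [0.7116 0.0766 0.    ] 0.71
bottle w [0.7159 0.0726 0.    ] 0.64
```

View pics/m4.png

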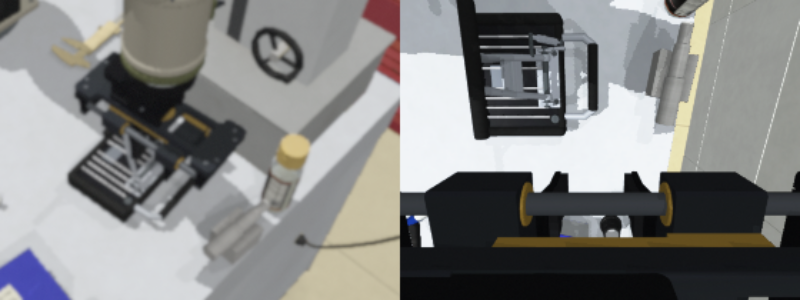

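Side crop: the light is flat with its leg up. The wrist view (right half) shows the toe bar at column ~475, the handle bar at (593,78) and the V-block at (672,80). The measured toe-to-handle distance of 95 mm matches a fully open leg. Next I go to the handle, tilted 7°.

Run:
```python
from h import *
R=down(6,7); z=R.as_matrix()[:,2]; print(z)
f=np.array([.608,-.038,.022])+.011*z
print(f,rows(f-.12*z,R),rows(f-.05*z,R))
```

```text
[-0.1212 -0.0127 -0.9925]
[ 0.6067 -0.0381  0.0111] [ 0.4066  0.0324  0.4067  0.0778 -0.0003 -0.0053] [ 0.4063 -0.0103  0.7541  0.0778 -0.0003 -0.0053]
```

Call:
play_rows(
  motion=[
    [0.13,0.03,0.0,0.03,0,0,35],
    [0.27,0.03,0.1,0.078,0,0,35],
    [0.4065,0.0325,0.3,0.078,0,-0.005,35],
    [0.4065,0.0325,0.407,0.078,0,-0.005,35],
    [0.4065,0.0325,0.407,0.078,0,-0.005,35],
  ],
)

```text
time: 9.45
ee_pos: [0.6202, -0.0366, 0.1285]
eef_rot: [0.668, 0.742, -0.046, -0.042]
ft_force: [-0.3, 0.6, 0.6]
width: 0.0307
```

Run:
```python
from h import *
s=r.read_state();print(s['ee_pos'],s['width'],s['ft_force'])
w=shot('wrist','w5.png')
for l,z in(('toe',.160),('handle',.022),('v_block',0)):
        L=eyes.landmark_of(w,l)
        if L: print(l,onz(w,L[0]['xy'],z),L[0]['p'])
R=down(6,7); f=np.array([.608,-.038,.022])+.011*R.as_matrix()[:,2]
print(rows(f,R))
```

```text
[ 0.6202 -0.0366  0.1285] 0.03071108330185031 [-0.3022  0.5974  0.6039]
toe [ 0.5134 -0.0497  0.16  ] 0.92
handle [ 0.6092 -0.0388  0.022 ] 0.67
v_block [ 0.7147 -0.0258  0.    ] 0.9
[ 0.0032 -0.0041  0.6078  0.0012 -0.0001 -0.0009]
```

View pics/w5.png

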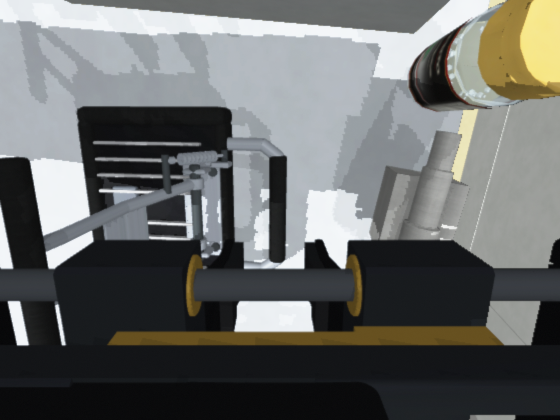

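The handle bar is at column 278, centred between the fingers (238–315), and the toe bar is clear at the left edge. Descending.

Call:
play_rows(
  motion=[
    [0,0,0.12,0,0,0,35],
    [0,0,0.24,0,0,0,35],
    [0,0,0.36,0,0,0,35],
    [0,0,0.45,0,0,0,35],
    [0,0,0.45,0,0,0,35],
  ],
)

```text
time: 10.28
ee_pos: [0.6098, -0.038, 0.0403]
eef_rot: [0.668, 0.741, -0.046, -0.042]
ft_force: [-0.4, 0.6, 0.2]
width: 0.0305
```

Call:
play_rows(
  motion=[
    [0,0,0.06,0,0,0,35],
    [0,0,0.11,0,0,0,35],
    [0,0,0.15,0,0,0,35],
    [0,0,0.15,0,0,0,15],
  ],
)

```text
time: 10.78
ee_pos: [0.6068, -0.0381, 0.0107]
eef_rot: [0.668, 0.742, -0.045, -0.041]
ft_force: [4.0, 0.9, 0.9]
width: 0.026
```

Call:
play_rows(
  motion=[
    [0,0,0,0,0,0,10],
    [0,0,0,0,0,0,0],
    [0,0,0,0,0,0,0],
    [0,0,0,0,0,0,0],
  ],
  squeeze=35,
)

```text
time: 11.28
ee_pos: [0.6074, -0.038, 0.0115]
eef_rot: [0.668, 0.742, -0.045, -0.041]
ft_force: [5.9, 1.0, -0.2]
width: 0.0127
```

Gripped. Now I work out the swing path: pivot about the bottom edge, lift clear and shift 45 mm ahead, away from the monitor.

Run:
```python
from h import *
c,s_=np.cos(np.radians(7)),np.sin(np.radians(7))
def T(d): return (round((d[0]*c-d[1]*s_)/.2,3),round((-d[0]*s_-d[1]*c)/.2,3))
P=[(.16,.022)]
for a in (8,16,24,32,40,48,56,64,72,80):
    a=np.radians(a);P.append((.16*np.cos(a)-.022*np.sin(a),.16*np.sin(a)+.022*np.cos(a)+.001))
P=np.array(P)
for g in (0,5):
    print([T(P[g+k]-P[g]) for k in range(1,6)])
print(P)
```

```text
[(np.float64(-0.037), np.float64(-0.112)), (np.float64(-0.088), np.float64(-0.212)), (np.float64(-0.152), np.float64(-0.305)), (np.float64(-0.229), np.float64(-0.387)), (np.float64(-0.316), np.float64(-0.458))]
[(np.float64(-0.096), np.float64(-0.058)), (np.float64(-0.2), np.float64(-0.103)), (np.float64(-0.309), np.float64(-0.132)), (np.float64(-0.42), np.float64(-0.146)), (np.float64(-0.533), np.float64(-0.145))]
[[0.16   0.022 ]
 [0.1554 0.0451]
 [0.1477 0.0662]
 [0.1372 0.0862]
 [0.124  0.1044]
 [0.1084 0.1207]
 [0.0907 0.1346]
 [0.0712 0.1459]
 [0.0504 0.1545]
 [0.0285 0.16  ]
 [0.0061 0.1624]]
```

Call:
play_rows(
  motion=[
    [0,-0.015,-0.055,0,0,0,0],
    [0,-0.037,-0.112,0,0,0,0],
    [0,-0.06,-0.163,0,0,0,0],
    [0,-0.088,-0.212,0,0,0,0],
    [0,-0.088,-0.212,0,0,0,0],
  ],
)

```text
time: 11.9
ee_pos: [0.5945, -0.0396, 0.0563]
eef_rot: [0.668, 0.742, -0.045, -0.041]
ft_force: [1.5, 1.5, -4.2]
width: 0.0129
```

Run:
```python
from h import *
s=r.read_state();print(s['ee_pos'],s['width'],s['ft_force'],s['torque'])
p=shot('side','s6.png'); cv2.imwrite('pics/s6.png',cv2.resize(p['image'][100:310,200:480],(800,600))[:,:,::-1])
```

```text
[ 0.5945 -0.0396  0.0563] 0.012929633769926455 [ 1.4839  1.4508 -4.1721] [ 0.2974 -0.8452 -0.0707]
```

View pics/s6.png

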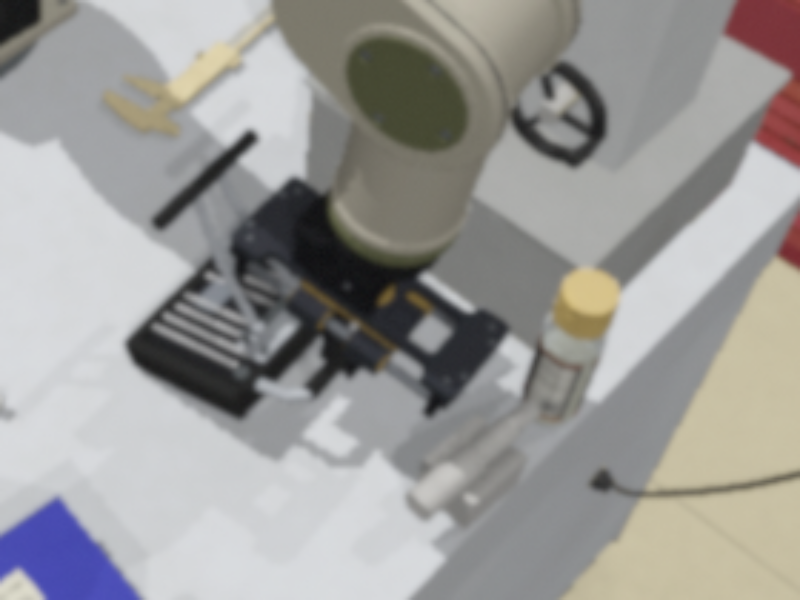

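The light is tipping about its bottom edge with half its weight on the grip, and the leg is open at (205,180). The V-block and bottle are clear. Continuing.

Call:
play_rows(
  motion=[
    [0,-0.064,-0.093,0,0,0,0],
    [0,-0.141,-0.175,0,0,0,0],
    [0,-0.228,-0.246,0,0,0,0],
    [0,-0.324,-0.304,0,0,0,0],
    [0,-0.428,-0.349,0,0,0,0],
  ],
)

```text
time: 12.58
ee_pos: [0.5207, -0.0469, 0.1372]
eef_rot: [0.668, 0.742, -0.043, -0.039]
ft_force: [6.4, 2.0, 5.1]
width: 0.013
```

Call:
play_rows(
  motion=[
    [0,-0.05,-0.015,0,0,0,0],
    [0,-0.109,-0.029,0,0,0,0],
    [0,-0.165,-0.037,0,0,0,0],
    [0,-0.22,-0.043,0,0,0,0],
    [0,-0.22,-0.043,0,0,0,0],
  ],
)

```text
time: 13.2
ee_pos: [0.4776, -0.0513, 0.1511]
eef_rot: [0.668, 0.742, -0.044, -0.039]
ft_force: [2.9, 4.1, 9.5]
width: 0.0128
```

Run:
```python
from h import *
s=r.read_state();print(s['ee_pos'],s['width'],s['ft_force'],s['torque'])
p=shot('side'); cv2.imwrite('pics/s7.png',cv2.resize(p['image'][100:310,180:460],(800,600))[:,:,::-1])
```

```text
[ 0.4776 -0.0513  0.1511] 0.012766956342056338 [2.9281 4.1388 9.5443] [ 0.6717 -0.7523 -0.0677]
```

View pics/s7.png

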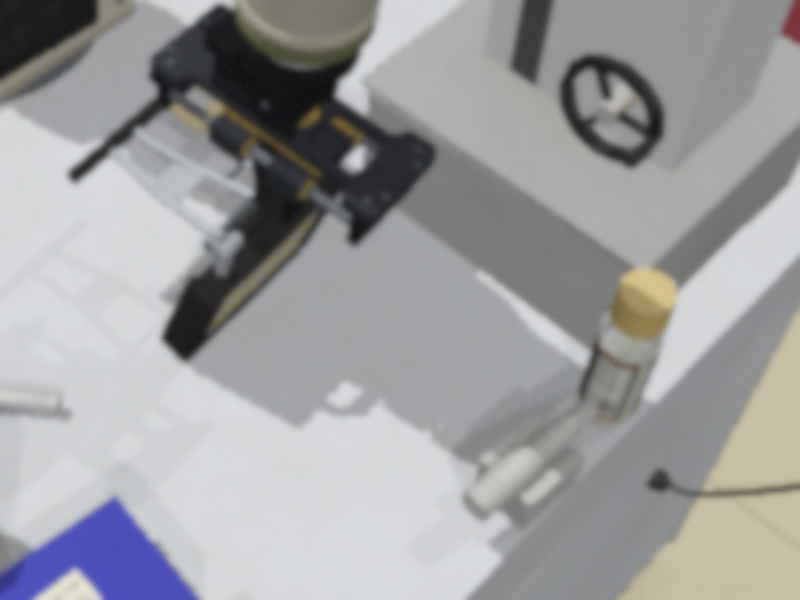

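The light is nearly upright on its bottom edge at (185,340) in the crop, with the leg out behind. Now I lift it a little clear and move ahead.

Call:
play_rows(
  motion=[
    [0,-0.04,-0.04,0,0,0,0],
    [0,-0.068,-0.09,0,0,0,0],
    [0,-0.068,-0.143,0,0,0,0],
    [0,-0.068,-0.143,0,0,0,0],
    [0,-0.068,-0.143,0,0,0,0],
  ],
)

```text
time: 13.88
ee_pos: [0.466, -0.0529, 0.1787]
eef_rot: [0.668, 0.742, -0.045, -0.041]
ft_force: [0.1, 0.0, -9.4]
width: 0.0128
```

Call:
play_rows(
  motion=[
    [0,0.03,-0.003,0,0,0,0],
    [0,0.06,-0.007,0,0,0,0],
    [0,0.09,-0.01,0,0,0,0],
    [0,0.124,-0.015,0,0,0,0],
    [0,0.124,-0.015,0,0,0,0],
  ],
)

```text
time: 14.5
ee_pos: [0.4915, -0.0501, 0.1788]
eef_rot: [0.668, 0.742, -0.045, -0.041]
ft_force: [0.9, -0.1, -8.8]
width: 0.0128
```

Run:
```python
from h import *
s=r.read_state();print(s['ee_pos'],s['width'],s['ft_force'],s['torque'])
ps={n:shot(n) for n in('side','top')}
p=ps['side']; cv2.imwrite('pics/s8.png',cv2.resize(p['image'][100:310,180:460],(800,600))[:,:,::-1])
for l in('toe','bottom_edge','lens','handle','v_block'):
    o=[(p,eyes.landmark_of(p,l)) for p in ps.values()]
    o=[(p,L[0]['xy']) for p,L in o if L]
    print(l,tri(o) if len(o)==2 else '', [onz(*q,.02) for q in o])
```

```text
[ 0.4915 -0.0501  0.1788] 0.012835148258606207 [ 0.875  -0.0807 -8.7839] [ 0.0573 -0.6303 -0.0422]
toe  [array([ 0.2583, -0.0246,  0.02  ])]
bottom_edge  [array([ 0.4269, -0.0403,  0.02  ])]
lens  [array([ 0.4599, -0.0127,  0.02  ])]
handle  [array([0.3906, 0.0524, 0.02  ])]
v_block  [array([ 0.7196, -0.0353,  0.02  ])]
```

View pics/s8.png

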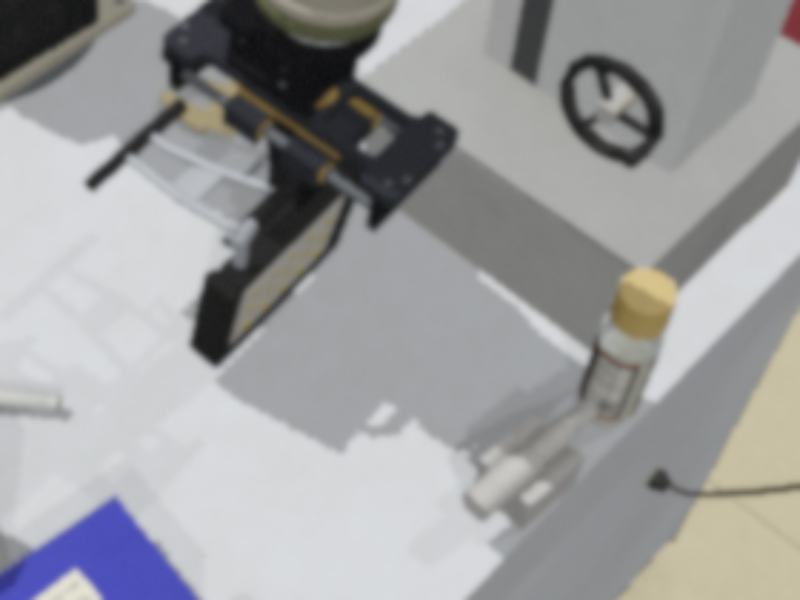

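The light hangs upright from its handle with its 9 N weight, lens towards the V-block. I lower it to contact.

Call:
play_rows(
  motion=[
    [0,0.005,0.04,0,0,0,0],
    [0,0.01,0.08,0,0,0,0],
    [0,0.014,0.11,0,0,0,0],
    [0,0.015,0.12,0,0,0,0],
  ],
)

```text
time: 15.6
ee_pos: [0.4913, -0.0499, 0.1548]
eef_rot: [0.668, 0.742, -0.045, -0.041]
ft_force: [0.2, 2.3, 0.5]
width: 0.0127
```

Call:
play_rows(
  motion=[
    [0,0.001,0.01,0,0,0,0],
    [0,0.002,0.018,0,0,0,0],
    [0,0.002,0.018,0,0,0,0],
  ],
)

```text
time: 15.98
ee_pos: [0.4936, -0.0497, 0.1543]
eef_rot: [0.668, 0.742, -0.043, -0.039]
ft_force: [0.9, 3.0, 13.4]
width: 0.0128
```

Call:
play_rows(
  motion=[
    [0,-0.03,-0.01,0,0,0,0],
    [0,-0.086,-0.008,0,0,0,0],
    [0,-0.168,0.01,0,0,0,0],
    [0,-0.248,0.035,0,0,0,0],
    [0,-0.298,0.057,0,0,0,0],
  ],
)

```text
time: 16.6
ee_pos: [0.4327, -0.0562, 0.1515]
eef_rot: [0.668, 0.742, -0.043, -0.038]
ft_force: [-4.6, 5.5, 50.0]
width: 0.0133
```

Run:
```python
from h import *
s=r.read_state();print(s['ee_pos'],s['width'],s['ft_force'],s['torque'])
ps={n:shot(n) for n in('side','top')}
p=ps['side']; cv2.imwrite('pics/s9.png',cv2.resize(p['image'][100:310,180:460],(800,600))[:,:,::-1])
for l,z in(('toe',.0065),('bottom_edge',0),('lens',.06)):
    for n,p in ps.items():
        L=eyes.landmark_of(p,l)
        if L: print(l,n,onz(p,L[0]['xy'],z),L[0]['p'])
```

```text
[ 0.4327 -0.0562  0.1515] 0.01329189438046887 [-4.586   5.4863 49.9888] [ 0.9629  2.2062 -0.0594]
toe side [ 0.2883 -0.0627  0.0065] 0.75
bottom_edge side [ 0.4405 -0.0518  0.    ] 0.82
lens side [ 0.4598 -0.0523  0.06  ] 0.85
```

View pics/s9.png

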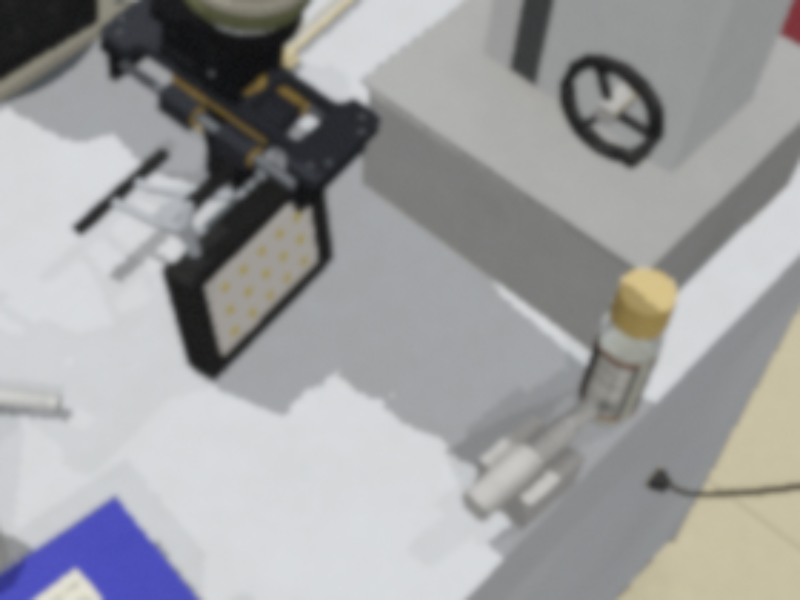

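Force is 50 N down. The light leans back but the toe at (120,190) is still off the bench, so I'm too low. I'll ease up, then go on leaning in small steps.

Call:
play_rows(
  motion=[
    [0,0,-0.01,0,0,0,0],
    [0,0,-0.02,0,0,0,0],
    [0,0,-0.02,0,0,0,0],
  ],
)

```text
time: 17.38
ee_pos: [0.431, -0.0564, 0.1518]
eef_rot: [0.668, 0.742, -0.045, -0.041]
ft_force: [-1.5, 3.4, 8.0]
width: 0.0128
```

Call:
play_rows(
  motion=[
    [0,-0.012,0.002,0,0,0,0],
    [0,-0.025,0.004,0,0,0,0],
    [0,-0.049,0.012,0,0,0,0],
    [0,-0.049,0.012,0,0,0,0],
  ],
)

```text
time: 17.88
ee_pos: [0.4209, -0.0575, 0.1503]
eef_rot: [0.668, 0.742, -0.045, -0.041]
ft_force: [-0.4, 2.3, 6.7]
width: 0.0128
```

Run:
```python
from h import *
s=r.read_state();print(s['ee_pos'],s['width'],s['ft_force'],s['torque'])
ps={n:shot(n) for n in('side','wrist')}
cv2.imwrite('pics/m10.png',np.hstack([cv2.resize(ps['side']['image'][110:260,170:370],(400,300)),cv2.resize(ps['wrist']['image'],(400,300))])[:,:,::-1])
for l,z in(('toe',.0065),('bottom_edge',0),('lens',.06),('v_block',0)):
    for n,p in ps.items():
        L=eyes.landmark_of(p,l)
        if L: print(l,n,L[0]['xy'],onz(p,L[0]['xy'],z),L[0]['p'])
# predicted side pixels of toe/lens for several tilts, handle from TCP
p=ps['side'];R=Ro.from_quat(s['eef_rot']).as_matrix();yw=np.radians(6)
for h in(.005,.01):
  H=s['ee_pos']-h*R[:,2]
  for phi in(95,100,105,110,114):
    f=np.radians(phi);u=np.array([np.cos(yw),np.sin(yw),0]);k=np.array([0,0,1])
    X=np.cos(f)*u+np.sin(f)*k;Z=-np.sin(f)*u+np.cos(f)*k
    out=[]
    for q in((4,160),(-4,4),(-60,32)):
        w=H+X*(q[0]-100)/1e3+Z*(q[1]-22)/1e3;c=p['mtx']@(p['R']@w+p['t']);out+=[np.round(c[:2]/c[2]).tolist(),round(w[2],3)]
    print(h,phi,out)
```

```text
[ 0.4209 -0.0575  0.1503] 0.012795338560894867 [-0.3742  2.3359  6.7342] [ 0.7113 -0.1502 -0.0912]
toe side [220.5, 166.9] [ 0.28   -0.0567  0.0065] 0.72
toe wrist [159.0, 205.8] [ 0.2938 -0.0824  0.0065] 0.6
bottom_edge side [265.6, 202.3] [ 0.4357 -0.0504  0.    ] 0.77
lens side [270.8, 196.0] [ 0.4638 -0.059   0.06  ] 0.62
lens wrist [340.2, 220.7] [ 0.4598 -0.0578  0.06  ] 0.89
v_block side [365.4, 268.2] [ 0.716 -0.021  0.   ] 0.89
0.005 95 [[218.0, 162.0], np.float64(0.048), [267.0, 193.0], np.float64(0.053), [261.0, 203.0], np.float64(-0.005)]
0.005 100 [[221.0, 167.0], np.float64(0.037), [270.0, 194.0], np.float64(0.056), [265.0, 205.0], np.float64(-0.004)]
0.005 105 [[225.0, 172.0], np.float64(0.027), [273.0, 195.0], np.float64(0.059), [270.0, 208.0], np.float64(-0.002)]
0.005 110 [[229.0, 176.0], np.float64(0.018), [276.0, 196.0], np.float64(0.064), [274.0, 210.0], np.float64(0.001)]
0.005 114 [[232.0, 180.0], np.float64(0.011), [278.0, 196.0], np.float64(0.068), [277.0, 211.0], np.float64(0.005)]
0.01 95 [[218.0, 161.0], np.float64(0.053), [268.0, 192.0], np.float64(0.058), [261.0, 202.0], np.float64(-0.0)]
0.01 100 [[221.0, 166.0], np.float64(0.042), [271.0, 193.0], np.float64(0.061), [265.0, 204.0], np.float64(0.001)]
0.01 105 [[225.0, 170.0], np.float64(0.032), [273.0, 194.0], np.float64(0.064), [270.0, 207.0], np.float64(0.003)]
0.01 110 [[229.0, 175.0], np.float64(0.023), [276.0, 195.0], np.float64(0.069), [274.0, 209.0], np.float64(0.006)]
0.01 114 [[232.0, 179.0], np.float64(0.016), [278.0, 195.0], np.float64(0.073), [278.0, 210.0], np.float64(0.01)]
```

View pics/m10.png

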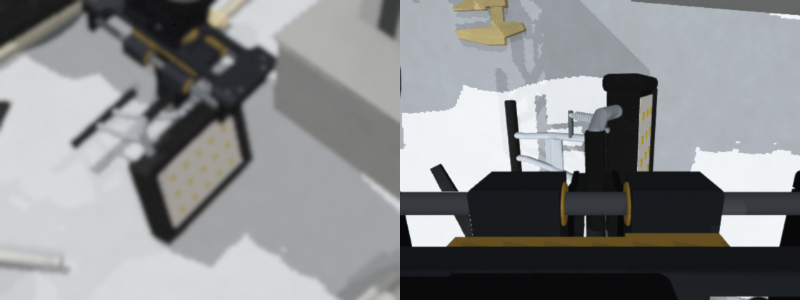

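Crop: the light leans back only about 10°, with the toe at side pixel (220,167), which works out about 40 mm up. The edge slid back instead of the bar turning. I'll lift slightly, go forward 40 mm, and lean by turning the tool with a firm grip.

Call:
play_rows(
  motion=[
    [0,-0.004,-0.03,0,0,0,0],
    [0,0.05,-0.037,0,0,0,0],
    [0,0.12,-0.046,0,0,0,0],
    [0,0.195,-0.055,0,0,0,0],
    [0,0.195,-0.055,0,0,0,0],
  ],
  squeeze=60,
)

```text
time: 19.0
ee_pos: [0.4624, -0.053, 0.1556]
eef_rot: [0.668, 0.742, -0.045, -0.041]
ft_force: [0.2, -0.1, -8.5]
width: 0.0122
```

```bash
cat > pr.py <<'E'
from h import *
def fit(p,yaw=6,h=.007):
    """tilt from the side-view toe and lens, handle known from the TCP"""
    s=r.read_state();R=Ro.from_quat(s['eef_rot']).as_matrix();H=s['ee_pos']-h*R[:,2];yw=np.radians(yaw)
    t=eyes.landmark_of(p,'toe');print('toe',t[0]['xy'] if t else None)
    best=[]
    for phi in np.arange(84,122,2.):
        f=np.radians(phi);u=np.array([np.cos(yw),np.sin(yw),0]);k=np.array([0,0,1])
        X=np.cos(f)*u+np.sin(f)*k;Z=-np.sin(f)*u+np.cos(f)*k
        w=H+X*(4-100)/1e3+Z*(160-22)/1e3;c=p['mtx']@(p['R']@w+p['t']);b=H+X*-.16+Z*.01
        best.append((np.linalg.norm(c[:2]/c[2]-t[0]['xy']),phi,w[2],b[2],b[0]))
    print(sorted(best)[:2]); print(s['ee_pos'],s['width'],s['ft_force'],s['torque'])
E
python3 -c "
from pr import *
fit(shot('side'))"
```

```text
toe [232.7, 172.6]
[(np.float64(1.0012444341828963), np.float64(100.0), np.float64(0.04402754082637623), np.float64(0.003226811374961995), np.float64(0.4800805767880203)), (np.float64(1.5818509056063608), np.float64(98.0), np.float64(0.048260911101904794), np.float64(0.0026979116253326788), np.float64(0.4745404777718191))]
[ 0.4614 -0.0531  0.1556] 0.012221894960919815 [-0.6733 -0.4257 -9.6173] [ 0.0388 -0.0652  0.0023]
```

Call:
play_rows(
  motion=[
    [0,-0.035,0.005,-0.035,0,0,0],
    [0,-0.075,0.02,-0.07,0,0,0],
    [0,-0.117,0.038,-0.107,0,0,0],
    [0,-0.159,0.06,-0.144,0,0,0],
    [0,-0.159,0.06,-0.144,0,0,0],
  ],
)

```text
time: 19.73
ee_pos: [0.4262, -0.0574, 0.1476]
eef_rot: [0.669, 0.742, 0.038, 0.034]
ft_force: [0.0, -0.5, -9.4]
width: 0.0121
```

```bash
python3 -c "
from pr import *
fit(shot('side'))"
```

```text
toe [229.5, 178.8]
[(np.float64(1.5763750797584242), np.float64(110.0), np.float64(0.017571910094303894), np.float64(0.001210160709691354), np.float64(0.47166705234128276)), (np.float64(2.4235344948947013), np.float64(112.0), np.float64(0.01427582153888593), np.float64(0.0028856988038482687), np.float64(0.4769767248573039))]
[ 0.4273 -0.0571  0.148 ] 0.012637252223001678 [-0.3929  0.3214 -9.0353] [-0.0618  0.4097 -0.003 ]
```

Call:
play_rows(
  motion=[
    [0,0,0.006,0,0,0,0],
    [0,-0.005,0.012,-0.012,0,0,0],
    [0,-0.005,0.012,-0.012,0,0,0],
  ],
)

```text
time: 20.2
ee_pos: [0.4271, -0.0569, 0.1452]
eef_rot: [0.668, 0.742, 0.046, 0.041]
ft_force: [-0.2, -0.4, -9.2]
width: 0.0123
```

Call:
play_rows(
  motion=[
    [0,-0.002,0.006,-0.006,0,0,0],
    [0,-0.004,0.01,-0.012,0,0,0],
    [0,-0.004,0.01,-0.012,0,0,0],
  ],
)

```text
time: 20.58
ee_pos: [0.4267, -0.0571, 0.1433]
eef_rot: [0.668, 0.741, 0.053, 0.047]
ft_force: [0.2, 0.5, -9.3]
width: 0.0128
```

```bash
python3 -c "
from pr import *
p=shot('side');fit(p)
for l,z in(('lens',.065),('v_block',0)):
  for q in eyes.landmark_of(p,l)[:1]: print(l,onz(p,q['xy'],z))"
```

```text
toe [233.0, 178.7]
[(np.float64(1.9299081032270604), np.float64(112.0), np.float64(0.009667983916854833), np.float64(-0.0017221388181828281), np.float64(0.4762555524812843)), (np.float64(2.7349677184109975), np.float64(110.0), np.float64(0.012964072472272797), np.float64(-0.003397676912339743), np.float64(0.47094587996526316))]
[ 0.4268 -0.057   0.1434] 0.012144137762129109 [ 0.6338 -0.3637 -9.1256] [-0.1028  0.6792  0.034 ]
lens [ 0.4879 -0.0545  0.065 ]
v_block [ 0.7152 -0.0296  0.    ]
```

Call:
play_rows(
  motion=[
    [0,0,0.005,0,0,0,0],
    [0,0,0.01,0,0,0,0],
    [0,0,0.01,0,0,0,0],
  ],
)

```text
time: 21.15
ee_pos: [0.4281, -0.057, 0.1428]
eef_rot: [0.668, 0.741, 0.053, 0.048]
ft_force: [-5.5, 0.9, 5.8]
width: 0.0124
```

Call:
play_rows(
  motion=[
    [0,0,0.005,0,0,0,0],
    [0,0,0.01,0,0,0,0],
    [0,0,0.01,0,0,0,0],
  ],
)

```text
time: 21.52
ee_pos: [0.4296, -0.057, 0.1431]
eef_rot: [0.668, 0.741, 0.054, 0.049]
ft_force: [-14.4, 2.3, 27.1]
width: 0.012
```

Call:
play_rows(
  motion=[
    [0,0,-0.01,0,0,0,0],
    [0,0,-0.013,0,0,0,0],
    [0,0,-0.013,0,0,0,0],
  ],
)

```text
time: 21.9
ee_pos: [0.4275, -0.057, 0.1426]
eef_rot: [0.668, 0.741, 0.053, 0.048]
ft_force: [-6.4, 0.9, 6.4]
width: 0.0125
```

```bash
python3 -c "
from pr import *
p=shot('side');fit(p);w=shot('wrist');t=shot('top')
cv2.imwrite('pics/m11.png',np.hstack([cv2.resize(p['image'][110:260,170:370],(400,300)),cv2.resize(w['image'],(400,300))])[:,:,::-1])"
```

```text
toe [230.8, 182.1]
[(np.float64(1.9555289727639873), np.float64(112.0), np.float64(0.008846199274801125), np.float64(-0.002543923460236536), np.float64(0.47695674888929296)), (np.float64(2.920095793314035), np.float64(114.0), np.float64(0.005721538526458465), np.float64(-0.0006830804489655626), np.float64(0.48220503179464586))]
[ 0.4276 -0.057   0.1426] 0.01284412123619201 [-5.2365 -0.1548  6.9873] [0.0801 1.3626 0.0309]
```

Call:
play_rows(
  motion=[
    [0,0,-0.004,0,0,0,0],
    [0,0,-0.004,0,0,0,0],
    [0,0,-0.004,0,0,0,0],
    [0,0,-0.004,0,0,0,0],
  ],
  squeeze=4,
)

```text
time: 22.6
ee_pos: [0.4271, -0.057, 0.1427]
eef_rot: [0.668, 0.741, 0.053, 0.047]
ft_force: [0.9, -1.3, -5.0]
width: 0.0139
```

```bash
python3 -c "
from pr import *
p=shot('side');fit(p)"
```

```text
toe [230.8, 182.0]
[(np.float64(1.9164017268980753), np.float64(112.0), np.float64(0.008922070470801985), np.float64(-0.0024680522642356764), np.float64(0.4764161046056231)), (np.float64(2.784764724757205), np.float64(114.0), np.float64(0.005797409722459325), np.float64(-0.000607209252964703), np.float64(0.481664387510976))]
[ 0.427  -0.057   0.1427] 0.013743975132395581 [ 1.1924 -0.3946 -5.9605] [-0.1     0.1079 -0.0215]
```

Call:
play_rows(
  motion=[
    [0,0,0.004,0,0,0,0],
    [0,0,0.008,0,0,0,0],
    [0,0,0.008,0,0,0,0],
  ],
  squeeze=3,
)

```text
time: 23.08
ee_pos: [0.4275, -0.057, 0.1416]
eef_rot: [0.668, 0.741, 0.053, 0.047]
ft_force: [-3.4, -1.4, 3.7]
width: 0.014
```

```bash
python3 -c "
from pr import *
p=shot('side');fit(p)"
```

```text
toe [231.6, 182.9]
[(np.float64(2.085792607607911), np.float64(112.0), np.float64(0.0078123385662680345), np.float64(-0.003577784168769627), np.float64(0.47686873760209303)), (np.float64(2.125400017937515), np.float64(114.0), np.float64(0.0046876778179253745), np.float64(-0.0017169411574986535), np.float64(0.4821170205074459))]
[ 0.4275 -0.057   0.1416] 0.013969675120781176 [-2.549  -0.0369  3.5152] [-0.1019  0.5603 -0.0288]
```

Call:
play_rows(
  motion=[
    [0,0,0,0,0,0,20],
    [0,0,0,0,0,0,25],
    [0,0,0,0,0,0,32],
    [0,0,0,0,0,0,32],
  ],
)

```text
time: 23.68
ee_pos: [0.4273, -0.0569, 0.1412]
eef_rot: [0.668, 0.741, 0.053, 0.047]
ft_force: [0.6, 0.1, -0.1]
width: 0.027
```

Call:
play_rows(
  motion=[
    [0,0,-0.03,0,0,0,32],
    [0,0,-0.1,0,0,0,32],
    [0,0,-0.2,0,0,0,32],
    [0,0,-0.35,0,0,0,32],
    [0,0,-0.5,0,0,0,32],
  ],
)

```text
time: 24.3
ee_pos: [0.4131, -0.0584, 0.2423]
eef_rot: [0.668, 0.741, 0.053, 0.048]
ft_force: [0.3, -0.3, 0.6]
width: 0.0279
```

Run:
```python
from h import *
s=r.read_state();print(s['ee_pos'],s['width'],s['ft_force'])
ps={n:shot(n) for n in('side','top','wrist')}
for l,z in(('toe',.0065),('handle',.150),('lens',.068),('bottom_edge',0),('v_block',0),('bottle',0),('gauge',0),('loupe',0),('pen',0)):
    o=[]
    for n,p in ps.items():
        L=eyes.landmark_of(p,l)
        if L and L[0]['p']>.5: o.append((p,L[0]['xy'])); print(l,n,onz(p,L[0]['xy'],z),round(L[0]['p'],2))
    if len(o)>1: print('   tri',tri(o))
```

```text
[ 0.4131 -0.0584  0.2423] 0.0279308660110778 [ 0.3283 -0.2545  0.6408]
toe side [ 0.3364 -0.0711  0.0065] 0.75
toe wrist [ 0.3376 -0.0703  0.0065] 0.76
   tri [ 0.3371 -0.0707  0.0066]
handle side [ 0.4216 -0.0575  0.15  ] 0.62
handle wrist [ 0.4254 -0.0576  0.15  ] 0.62
   tri [ 0.4241 -0.0579  0.1523]
lens side [ 0.4846 -0.0565  0.068 ] 0.74
lens top [ 0.4825 -0.046   0.068 ] 0.81
lens wrist [ 0.4823 -0.0547  0.068 ] 0.71
   tri [ 0.4827 -0.0518  0.0648]
bottom_edge side [ 0.4747 -0.0542 -0.    ] 0.64
bottom_edge top [ 0.472  -0.0525  0.    ] 0.84
bottom_edge wrist [ 0.4519 -0.1009  0.    ] 0.72
   tri [ 0.4674 -0.0701  0.0213]
v_block side [ 0.7158 -0.0225  0.    ] 0.66
v_block top [ 0.7175 -0.029   0.    ] 0.92
v_block wrist [ 0.7156 -0.0265  0.    ] 0.82
   tri [ 0.716  -0.0266  0.0022]
bottle side [0.7172 0.0685 0.    ] 0.95
bottle top [0.7094 0.0766 0.    ] 0.94
bottle wrist [ 0.5091 -0.0673  0.    ] 0.74
   tri [0.6415 0.0157 0.0317]
gauge side [ 0.7126 -0.2789  0.    ] 0.67
gauge top [ 0.7174 -0.2808  0.    ] 0.7
   tri [ 0.7147 -0.28    0.0072]
loupe top [ 0.6693 -0.2753  0.    ] 0.55
pen side [ 0.3581 -0.2743  0.    ] 0.55
pen top [ 0.3522 -0.277   0.    ] 0.6
   tri [ 0.3536 -0.2754 -0.0038]
```

```bash
python3 -c "
from bench import job
print(job.close_job())"
```

```text
the job is handed in; nothing more can be done
None
```

The work light stands on its bottom edge and open leg, aimed at the V-block, and the job is handed in at about 25 s on the robot's clock. The hand-in reports no verdict.

**What I did:** I pinched the toe bar and drew the light back about 30 mm. I then swung the leg past dead centre and let go. With the fingers off, the toe measured at its fully open place. I took the handle, swung the light up, leaned it back, set it down and withdrew the gripper.

**What went wrong:** On the first lean-back the edge slid instead of the bar turning, and the wrist force briefly reached about 50 N (limit 120 N). I lifted the light, moved it forward 40 mm and leaned it by turning the tool instead.

**Last checks:**

| Check | Measured | Required |
|---|---|---|
| Toe height | 6.6 mm | below 12 mm |
| Handle height | about 152 mm | about 150 mm when standing |
| Lens to V-block | about 235 mm | at most 300 mm |
| Aim error at the V-block | about 5 mm | at most 25 mm |

- **Other objects:** The V-block, bottle, gauge, loupe and pen were where they started, within measuring scatter. The loupe showed only in the top camera in the last check.
- **Disagreements:** The wrist camera's bottom-edge and bottle readings did not match the other cameras, so I took them as false detections. The bottom edge's height is therefore not confirmed; only the toe and handle heights speak for it.
- **Not seen:** I had used all 12 pictures, so I checked the final stance by measurement only.

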